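Build one tier on the kiln hearth

ROBOT

A 7-joint arm with a two-finger parallel gripper is mounted at the origin on the work surface; the furniture and walls round the work are solid. World frame = base frame: x ahead of the robot, y to its left, z up, the work surface at z = 0. Lengths are in m, angles in rad, forces in N, time in s.
With the tool pointing down it reaches from about 0.35 to 0.9 m from the base axis. Payload 8.1 kg.
Tool frame: the origin (TCP) lies on the centre line of the jaws, within the pads' length; the fingertips stand 17 mm ahead of it and the grasp point (between the pads) lies 2 mm behind it; z points along the fingers, y is the direction in which the jaws open and shut (so a half turn about z gives the same grasp; the last joint's range is limited). The gripper opens to 92 mm and grips with 3 to 60 N. Pads are 19 mm wide; open, the fingers measure 130 mm over their backs; the gripper's body (75 mm by 190 mm) begins 47 mm behind the grasp point.
Start: joints at [-1.379, 0.434, 0.025, 1.573, -0.012, 1.134, -0.075], TCP at [0.182, 0.598, 0.244] pointing down, gripper open.
Joint ranges: [-2.62, 2.62], [-0.44, 2.09], [-1.27, 1.32], [0.08, 2.57], [-1.32, 4.46], [0.12, 2], [-2.74, 2.74]. Speed limits (rad/s): [2.22, 2.22, 3.01, 3.01, 3.14, 3.14, 3.14].

INTERFACE

Orientations are given as a rotation vector (axis times angle).
In Python, from cell import arm, imaging, job gives the robot as it stands.
- The arm moves only by the tool jog_arm, never from a script. Its argument "moves" is a list of rows, each an object with "fingers": the closure, from -1 (fully open) to 1 (shut); "xyz": the shift along the tool's x, y, z in cm, a list of three; "angular": the turn, a rotation vector about the tool's x, y, z in rad, a list of three. In form: [{"fingers": fingers, "xyz": [dx, dy, dz], "angular": [ax, ay, az]}, ...]. A call has 1 to 12 rows; each row is the pose to reach, as a shift and turn from the pose commanded when the call began, along the tool's axes at that moment; what a row does not reach only later rows make up. A row lasts 1/8 s, in which the tool goes at most 62.5 mm and 10.7 degrees, less where a joint would pass 70% of its speed; a pose out of reach is approached as far as the arm can. A call with a gripper value outside its range is refused whole. The fingers move at their own pace and stop on an object; "grip_force" is the grip in N (left out, the last holds). Time passes only in rows, so rows that repeat a pose let the fingers close. It gives the time, the measured TCP pose, the force and the opening at its end, in the units of the state.
- arm.observe(): the state, without advancing time (a new reading comes with each control period).
- imaging.get_image(name): name is "scene" or "top"; returns the picture (384x512x3 uint8, red, green, blue); there is no depth.
- imaging.camera_params(name): a dict with "fx", "fy", "cx", "cy" (pixels), "rvec" (rotation vector, rad) and "tvec" (3), from world to camera coordinates, as OpenCV has them. Camera axes: x right, y down, z forward; pixel columns grow to the right and rows downward; lengths in m; the calibration is good to about 2 mm. A picture is of the moment at which its call begins. camera_params takes no time and is no camera call.
- job.sign_off(): hands the job in, once; it reports no verdict.
The state is a dict: "clock": time; "joints": joint angles; "dq": joint speeds; "joint_efforts": joint torques, N m; "position": TCP position; "ee_rot": TCP orientation; "force": force on the tool from outside, world axes, zero at the start; "ft_torque": the same for the moment, N m; "width": opening from 0.0 (shut) to 1.0 (fully open).
Only numpy, scipy, OpenCV 4.12 (cv2) and the standard library are available. Lean on these libraries where they do the work, as an engineer would, in place of code of your own. Each camera call takes 0.05 s, during which the arm holds its last target. There are 200 camera calls.

TASK

Build the next tier on the kiln hearth, in front of the vase: stand the small cup on the round mark on the kiln shelf and the three kiln posts of equal height on the three square marks, one on each; the two odd, shorter posts would not clear the cup and are not used. Then lay the half shelf on top of the three posts, level, centred over the marks and lined up with them, without moving the vase.

Things in the scene. Friction and masses are not known exactly. Their poses are not given: they have to be found in the camera images.
- post_a_mid (a point): kiln post, a plain buff square tube standing upright, 24 x 24 mm, 60 mm tall; the point is its centre, half-way up; z is its long axis, x and y are square to its side faces. It is one of the three posts of equal height.
- post_b_mid (a point): kiln post, a plain buff square tube standing upright, 24 x 24 mm, 60 mm tall; the point is its centre, half-way up; z is its long axis, x and y are square to its side faces. It is one of the three posts of equal height.
- post_c_mid (a point): kiln post, a plain buff square tube standing upright, 24 x 24 mm, 60 mm tall; the point is its centre, half-way up; z is its long axis, x and y are square to its side faces. It is one of the three posts of equal height.
- post_short_mid (a point): kiln post, a plain buff square tube standing upright, 24 x 24 mm, 42 mm tall; the point is its centre, half-way up; z is its long axis, x and y are square to its side faces. It is an odd one, lower than the cup: not used.
- post_low_mid (a point): kiln post, a plain buff square tube standing upright, 24 x 24 mm, 28 mm tall; the point is its centre, half-way up; z is its long axis, x and y are square to its side faces. It is an odd one, lower than the cup: not used.
- cup_mid (a point): small unglazed pinkish-brown clay cup, open top, standing upright, 44 mm in diameter at the rim (43 mm from 8 mm up, foot 37 mm), 45 mm tall, wall 3 mm; the point is its centre, half-way up; z is up.
- half_shelf_mid (a point): half shelf: flat kiln slab 180 x 68 x 12 mm, white top, buff edges, 0.29 kg, lying on two wooden battens 18 mm high that cross under it 60 mm either side of its middle (its long edges are free at the middle); the point is its centre, half-way through the thickness; x is its long direction, y its short one, z up.
- vase_mid (a point): unglazed vase, 60 mm in diameter, 88 mm tall, standing on the kiln shelf behind the marks; it stays where it is. The point is its centre, half-way up.
- kiln_hearth: fixed kiln hearth 220 (x) x 240 (y) mm; white kiln shelf on it, top 50 mm above the table. Origin: middle of its underside; x away from the robot, y left, z up. Marks on the shelf's near half, in this frame (mm): brown ring for the cup, 41 wide, at (-46, 0); brown 28 mm squares for posts at (-46, -74), (-66, 74), (-26, 74). Half shelf goes centred over (-46, 0), long side along y.

How it is judged:
On the way, in this order (a step that is already met when the one before it is completed fails the run):
1. the cup stands on the round mark and the three equal posts stand upright on the three square marks (x of cup_mid in the frame of kiln_hearth between -0.058 and -0.034 m and y of cup_mid in the frame of kiln_hearth between -0.012 and 0.012 m and z of cup_mid in the frame of kiln_hearth between 0.0685 and 0.0765 m and angle between cup_mid's own z axis and vertical below 0.08 rad and ((x of post_a_mid in the frame of kiln_hearth between -0.058 and -0.034 m and y of post_a_mid in the frame of kiln_hearth between -0.086 and -0.062 m and z of post_a_mid in the frame of kiln_hearth between 0.076 and 0.084 m and angle between post_a_mid's own z axis and vertical below 0.08 rad) or (x of post_b_mid in the frame of kiln_hearth between -0.058 and -0.034 m and y of post_b_mid in the frame of kiln_hearth between -0.086 and -0.062 m and z of post_b_mid in the frame of kiln_hearth between 0.076 and 0.084 m and angle between post_b_mid's own z axis and vertical below 0.08 rad) or (x of post_c_mid in the frame of kiln_hearth between -0.058 and -0.034 m and y of post_c_mid in the frame of kiln_hearth between -0.086 and -0.062 m and z of post_c_mid in the frame of kiln_hearth between 0.076 and 0.084 m and angle between post_c_mid's own z axis and vertical below 0.08 rad)) and ((x of post_a_mid in the frame of kiln_hearth between -0.078 and -0.054 m and y of post_a_mid in the frame of kiln_hearth between 0.062 and 0.086 m and z of post_a_mid in the frame of kiln_hearth between 0.076 and 0.084 m and angle between post_a_mid's own z axis and vertical below 0.08 rad) or (x of post_b_mid in the frame of kiln_hearth between -0.078 and -0.054 m and y of post_b_mid in the frame of kiln_hearth between 0.062 and 0.086 m and z of post_b_mid in the frame of kiln_hearth between 0.076 and 0.084 m and angle between post_b_mid's own z axis and vertical below 0.08 rad) or (x of post_c_mid in the frame of kiln_hearth between -0.078 and -0.054 m and y of post_c_mid in the frame of kiln_hearth between 0.062 and 0.086 m and z of post_c_mid in the frame of kiln_hearth between 0.076 and 0.084 m and angle between post_c_mid's own z axis and vertical below 0.08 rad)) and ((x of post_a_mid in the frame of kiln_hearth between -0.038 and -0.014 m and y of post_a_mid in the frame of kiln_hearth between 0.062 and 0.086 m and z of post_a_mid in the frame of kiln_hearth between 0.076 and 0.084 m and angle between post_a_mid's own z axis and vertical below 0.08 rad) or (x of post_b_mid in the frame of kiln_hearth between -0.038 and -0.014 m and y of post_b_mid in the frame of kiln_hearth between 0.062 and 0.086 m and z of post_b_mid in the frame of kiln_hearth between 0.076 and 0.084 m and angle between post_b_mid's own z axis and vertical below 0.08 rad) or (x of post_c_mid in the frame of kiln_hearth between -0.038 and -0.014 m and y of post_c_mid in the frame of kiln_hearth between 0.062 and 0.086 m and z of post_c_mid in the frame of kiln_hearth between 0.076 and 0.084 m and angle between post_c_mid's own z axis and vertical below 0.08 rad))), for 0.2 s.
2. the half shelf lies level on the three posts (x of half_shelf_mid in the frame of kiln_hearth between -0.058 and -0.034 m and y of half_shelf_mid in the frame of kiln_hearth between -0.012 and 0.012 m and z of half_shelf_mid in the frame of kiln_hearth between 0.112 and 0.12 m and angle between half_shelf_mid's own z axis and vertical below 0.05 rad and angle between the x axis of half_shelf_mid and the y axis of kiln_hearth, either way round below 0.15 rad), for 0.2 s.
At the end, for the whole second after the job is handed in: Cup within 12 mm of the round mark and a 60 mm post within 12 mm of each square mark (each way), upright; half shelf at rest on the posts, level within 3 degrees, centred within 12 mm each way, lined up within 8.5 degrees; vase upright, within 15 mm of its start (all of step 1 and all of step 2 and distance of vase_mid from where it was at the start of the episode below 0.015 m and angle between vase_mid's own z axis and vertical below 0.08 rad and linear speed of half_shelf below 0.01 m/s); the robot touches nothing.
It fails at once if the vase is knocked over or pushed more than 30 mm (angle between vase_mid's own z axis and vertical above 0.35 rad or distance of vase_mid from where it was at the start of the episode above 0.03 m).
It also fails if it takes over 144 s, if anything falls off the work surface, if the arm or the gripper's body presses on something with over 40 N, if the wrist force passes 120 N, or if a joint passes its speed limit or range.

## Working session

There is one attempt and no reset: what is moved stays moved. The work goes in short steps, Python scripts to look and compute and a tool call to move; the robot and the scene stay as the last step left them, time stands still between calls to the robot, and variables do not carry over. Pictures are saved under pics/ and viewed, about 12 in all and at most 16, crops included, and the job is handed in when it is done.

Besides the shell and the picture viewer there is one more tool, called after "Request:" in YAML: its name, and indented under it one key for each argument. jog_arm: Moves the arm, as the interface text tells. Its arguments: {"type":"object","properties":{"moves":{"type":"array"},"grip_force":{"type":"number"}},"required":["moves"]}

```bash
mkdir -p pics; cat > h.py <<'E'
import numpy as np, cv2
from cell import arm, imaging, job
def P(n):
    c=imaging.camera_params(n); K=np.array([[c['fx'],0,c['cx']],[0,c['fy'],c['cy']],[0,0,1.]])
    return K,cv2.Rodrigues(np.array(c['rvec'],float))[0],np.array(c['tvec'],float)
def ray(n,px,z):
    K,R,t=P(n); d=R.T@np.linalg.inv(K)@np.array([px[0],px[1],1.]); o=-R.T@t
    return o+d*(z-o[2])/d[2]
def proj(n,X):
    K,R,t=P(n); p=K@(R@np.array(X,float)+t); return p[:2]/p[2]
def snap(n,f,box=None,s=1):
    im=imaging.get_image(n)[:,:,::-1].copy()
    if box: im=im[box[1]:box[3],box[0]:box[2]]
    if s!=1: im=cv2.resize(im,None,fx=s,fy=s,interpolation=cv2.INTER_CUBIC)
    cv2.imwrite('pics/'+f,im)
E
python3 - <<'E'
from h import *
snap('top','t0.png',s=1.5);snap('scene','s0.png',s=1.5)
s=arm.observe();print(s)
for n in('top','scene'):
    K,R,t=P(n);print(n,K[0,0],-R.T@t,R.round(2).tolist())
E
```

```text
{'clock': 0.1, 'joints': array([-1.37859475,  0.43512434,  0.02497176,  1.57399144, -0.01162358,
        1.1339722 , -0.07512565]), 'dq': array([ 9.80851003e-04, -2.31440001e-03,  8.58049860e-05, -3.03589360e-03,
       -6.81972417e-04,  1.47413361e-03, -1.14061481e-03]), 'joint_efforts': array([ 3.66746070e-03, -6.69124603e+01,  9.88403074e-01, -3.15145004e+01,
       -6.03703642e-02,  3.74156877e-02,  8.19726665e-05]), 'position': array([0.18151133, 0.59762508, 0.24304706]), 'ee_rot': array([-4.61544117e-01, -3.10740454e+00,  2.11524413e-03]), 'force': array([-0.33858478,  0.07230355, -0.28359356]), 'ft_torque': array([ 0.00041175, -0.0480919 ,  0.00874838]), 'width': 0.995988255422442}
top 492.34954596085737 [ 0.38159602 -0.14086895  1.27393975] [[-0.01, -1.0, 0.03], [-0.99, 0.01, -0.11], [0.11, -0.03, -0.99]]
scene 461.3683818868438 [-0.08281761 -0.56816834  0.76818402] [[0.56, -0.83, -0.0], [-0.58, -0.39, -0.72], [0.59, 0.4, -0.7]]
```

View pics/t0.png

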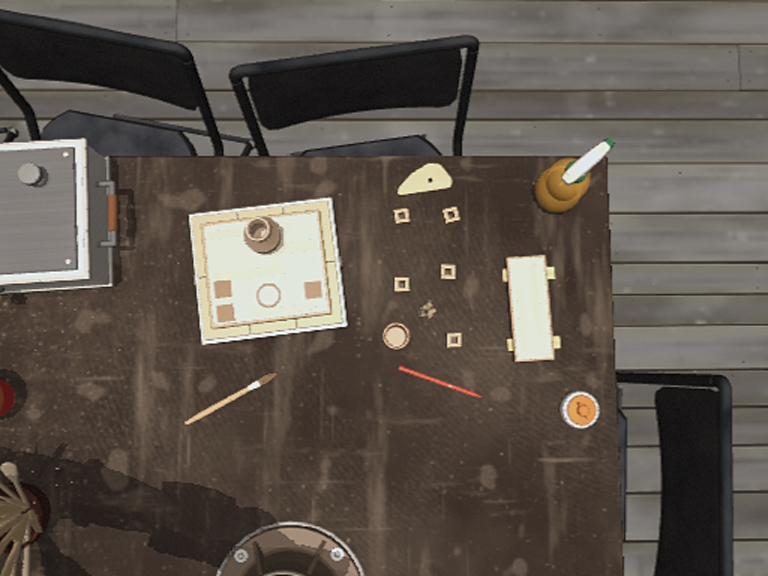

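View pics/s0.png

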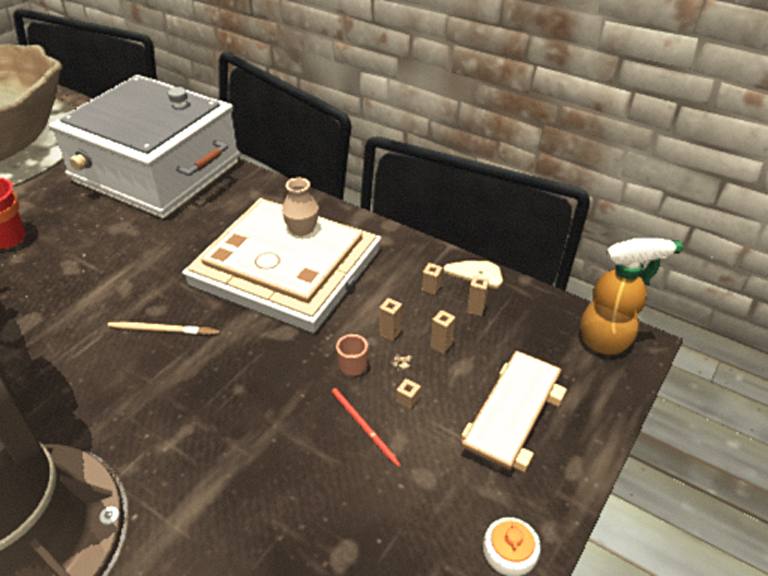

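The top view shows the hearth at about (268,270), with squares at (313,289), (223,289) and (225,313) and the ring at (268,296). The posts are at (402,215) short, (451,214), (448,271) and (402,284) tall, and (454,340) low. The cup is at (396,336) and the half shelf at (530,308). I'll enlarge these areas.

```bash
python3 - <<'E'
from h import *
snap('top','t1.png',(120,125,240,235),6);snap('top','t2.png',(250,130,380,245),6)
E
```

```text
(no output)
```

View pics/t1.png

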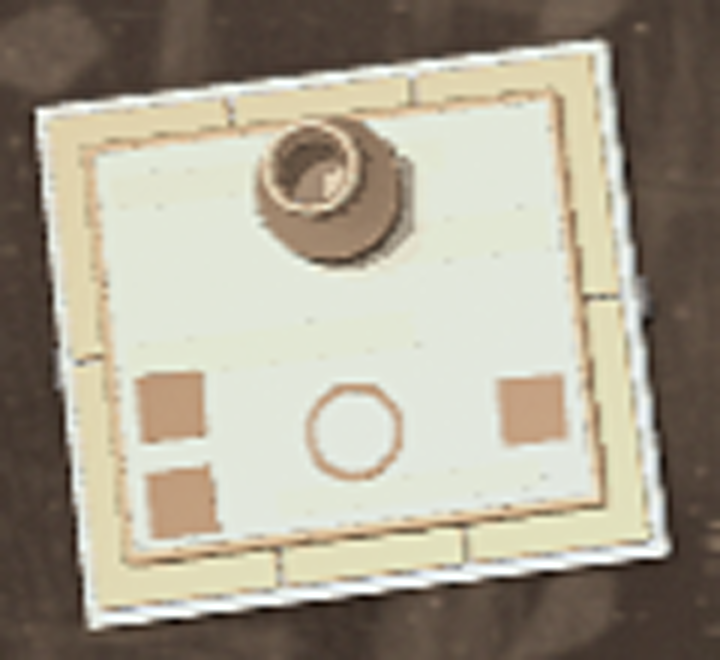

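View pics/t2.png

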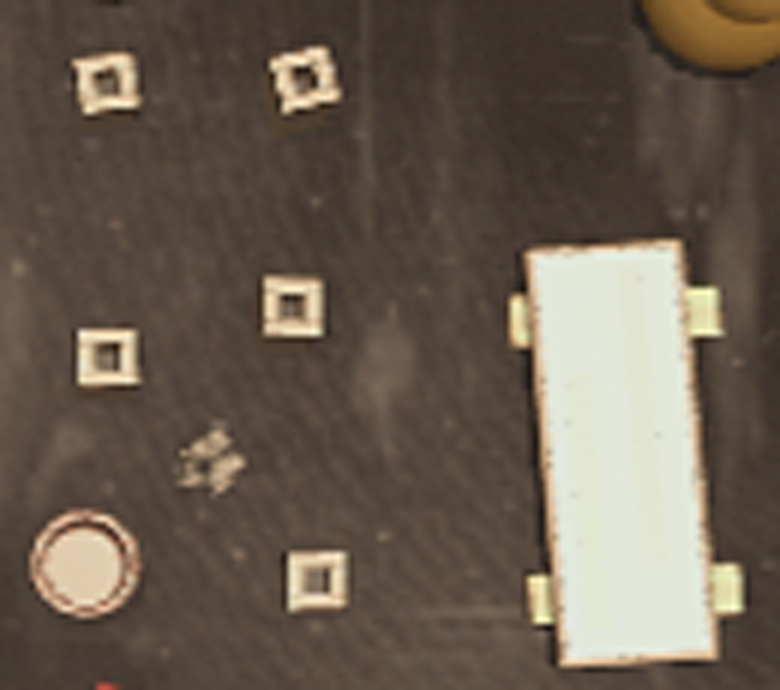

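The crops show the marks clearly: squares at (170,407), (182,502) and (532,409), and the ring at (355,431). In the second crop the tall posts are at (305,79), (293,306) and (108,356), the cup is at (86,563), and the shelf corners are (528,250), (681,241), (717,659) and (562,667).

```bash
cat >> h.py <<'E'
def cr(p,x0,y0,s=6): return ((p[0]+.5)/s-.5+x0,(p[1]+.5)/s-.5+y0)
def hearth():
    m=[(170,407),(182,502),(532,409),(355,431)]
    W=np.array([ray('top',cr(p,120,125),.05)[:2] for p in m])
    H=np.array([(-.026,.074),(-.066,.074),(-.046,-.074),(-.046,0)])
    a=H-H.mean(0);b=W-W.mean(0)
    th=np.arctan2((a[:,0]*b[:,1]-a[:,1]*b[:,0]).sum(),(a*b).sum())
    R=np.array([[np.cos(th),-np.sin(th)],[np.sin(th),np.cos(th)]])
    o=W.mean(0)-R@H.mean(0); return th,R,o,W,(o+H@R.T)
E
python3 - <<'E'
from h import *
th,R,o,W,F=hearth();print('th',th,'o',o);print(W.round(4),'\n',F.round(4))
for n,p,z in [('short',(107,83),.042),('A',(305,79),.06),('B',(293,306),.06),('C',(108,356),.06),('low',(317,580),.028),('cup',(86,563),.045)]:
    print(n,ray('top',cr(p,250,130),z).round(4))
C=np.array([ray('top',cr(p,250,130),.03)[:2] for p in [(528,250),(681,241),(717,659),(562,667)]])
print(C.round(4),C.mean(0),np.linalg.norm(C-np.roll(C,-1,0),axis=1))
d=C[0]+C[1]-C[2]-C[3];print('shelf ang',np.arctan2(d[1],d[0]))
# A yaw check: post edges
for n,p in [('A',[(268,60),(325,46),(341,98),(283,113)]),('B',[(264,277),(323,277),(324,336),(263,336)]),('C',[(79,329),(138,328),(140,385),(78,385)])]:
    c=np.array([ray('top',cr(q,250,130),.06)[:2] for q in p]);print(n,c.mean(0).round(4),np.linalg.norm(c-np.roll(c,-1,0),axis=1).round(4),[round(float(np.arctan2(*(c[i]-c[j])[::-1])),3) for i,j in((0,3),(1,2),(0,1))])
# vase centre
for p,z in [((310,167),.138),((338,195),.10)]: print('vase',ray('top',cr(p,120,125),z))
R0=cv2.Rodrigues(arm.observe()['ee_rot'])[0];print(R0.round(4))
E
```

```text
th 0.12331844426601765 o [0.55061569 0.03938156]
[[ 0.5156  0.11  ]
 [ 0.4761  0.1044]
 [ 0.5139 -0.0396]
 [ 0.5051  0.0335]] 
 [[ 0.5157  0.1096]
 [ 0.476   0.1047]
 [ 0.5141 -0.0397]
 [ 0.505   0.0337]]
short [ 0.6402 -0.1889  0.042 ]
A [ 0.6379 -0.2712  0.06  ]
B [ 0.542  -0.2645  0.06  ]
C [ 0.5215 -0.1874  0.06  ]
low [ 0.4295 -0.276   0.028 ]
cup [ 0.4367 -0.178   0.045 ]
[[ 0.5695 -0.3687]
 [ 0.5731 -0.4345]
 [ 0.3949 -0.4442]
 [ 0.3921 -0.3785]] [ 0.48240824 -0.40647665] [0.06598208 0.17847679 0.06579439 0.17771106]
shelf ang 0.054764836013740194
A [ 0.6378 -0.2709] [0.0248 0.0231 0.0252 0.0234] [0.257, 0.277, 1.811]
B [ 0.5418 -0.2647] [0.0246 0.0247 0.0254 0.0247] [-0.033, -0.001, 1.566]
C [ 0.5212 -0.1877] [0.0245 0.0238 0.0257 0.0233] [-0.027, 0.024, 1.582]
vase [0.59946258 0.03942336 0.138     ]
vase [0.59530544 0.0341402  0.1       ]
[[-9.568e-01  2.907e-01 -2.000e-04]
 [ 2.907e-01  9.568e-01 -9.000e-04]
 [-1.000e-04 -9.000e-04 -1.000e+00]]
```

```bash
cat >> h.py <<'E'
def plan(*ts):
    s=arm.observe();p=s['position'];R=cv2.Rodrigues(s['ee_rot'])[0];ph=np.arctan2(R[1,1],R[0,1])
    print('at',p.round(4),'phi',ph.round(4),'tilt',R[2].round(4),'w',s['width'],'F',s['force'].round(1),'t',s['clock'])
    for x,y,z,f in ts:
        Rt=np.array([[-np.sin(f),np.cos(f),0],[np.cos(f),np.sin(f),0],[0,0,-1]]).astype(float)
        print((x,y,z,f),'xyz',((R.T@(np.array([x,y,z])-p))*100).round(2).tolist(),'ang',cv2.Rodrigues(R.T@Rt)[0].ravel().round(3).tolist())
E
python3 -c "
from h import *
plan((.45,.2,.25,1.571),(.437,-.178,.16,1.571))"
```

```text
at [0.1816 0.5978 0.2433] phi 1.2759 tilt [-1.e-04 -9.e-04 -1.e+00] w 0.9990855148652278 F [ 0.3  0.5 -0.1] t 0.2
(0.45, 0.2, 0.25, 1.571) xyz [-37.25, -30.26, -0.64] ang [-0.001, -0.0, -0.295]
(0.437, -0.178, 0.16, 1.571) xyz [-46.99, -66.8, 8.39] ang [-0.001, -0.0, -0.295]
```

Request:
jog_arm:
  moves:
    - {"fingers": -0.5,"xyz": [-37.2,-30.3,-0.6],"angular": [0,0,-0.295]}
    - {"fingers": -0.5,"xyz": [-37.2,-30.3,-0.6],"angular": [0,0,-0.295]}
    - {"fingers": -0.5,"xyz": [-37.2,-30.3,-0.6],"angular": [0,0,-0.295]}
    - {"fingers": -0.5,"xyz": [-37.2,-30.3,-0.6],"angular": [0,0,-0.295]}
    - {"fingers": -0.5,"xyz": [-37.2,-30.3,-0.6],"angular": [0,0,-0.295]}
    - {"fingers": -0.5,"xyz": [-37.2,-30.3,-0.6],"angular": [0,0,-0.295]}
    - {"fingers": -0.5,"xyz": [-37.2,-30.3,-0.6],"angular": [0,0,-0.295]}
    - {"fingers": -0.5,"xyz": [-37.2,-30.3,-0.6],"angular": [0,0,-0.295]}
    - {"fingers": -0.5,"xyz": [-37.2,-30.3,-0.6],"angular": [0,0,-0.295]}
    - {"fingers": -0.5,"xyz": [-47,-66.8,0],"angular": [0,0,-0.295]}
    - {"fingers": -0.5,"xyz": [-47,-66.8,0],"angular": [0,0,-0.295]}
    - {"fingers": -0.5,"xyz": [-47,-66.8,0],"angular": [0,0,-0.295]}

```text
clock: 1.7
position: [0.443, 0.0121, 0.2468]
ee_rot: [-0.004, 3.141, 0.001]
force: [1.1, -0.9, -0.1]
width: 0.746
```

```bash
python3 -c "
from h import *
plan((.437,-.178,.12,1.571),(.437,-.178,.028,1.571))"
```

```text
at [0.443  0.0121 0.2468] phi 1.5732 tilt [-3.e-04  5.e-04 -1.e+00] w 0.7462541790389909 F [ 1.1 -0.9 -0.1] t 1.7
(0.437, -0.178, 0.12, 1.571) xyz [0.64, -19.02, 12.67] ang [0.001, 0.0, 0.002]
(0.437, -0.178, 0.028, 1.571) xyz [0.65, -19.02, 21.87] ang [0.001, 0.0, 0.002]
```

Request:
jog_arm:
  moves:
    - {"fingers": -0.5,"xyz": [0.6,-19,10],"angular": [0,0,0]}
    - {"fingers": -0.5,"xyz": [0.6,-19,10],"angular": [0,0,0]}
    - {"fingers": -0.5,"xyz": [0.6,-19,10],"angular": [0,0,0]}
    - {"fingers": -0.5,"xyz": [0.6,-19,10],"angular": [0,0,0]}
    - {"fingers": -0.5,"xyz": [0.6,-19,10],"angular": [0,0,0]}
    - {"fingers": -0.5,"xyz": [0.6,-19,12],"angular": [0,0,0]}
    - {"fingers": -0.5,"xyz": [0.6,-19,12],"angular": [0,0,0]}
    - {"fingers": -0.5,"xyz": [0.6,-19,12],"angular": [0,0,0]}

```text
clock: 2.7
position: [0.438, -0.1763, 0.1274]
ee_rot: [-0.003, 3.141, 0.001]
force: [-0.6, -0.1, -0.7]
width: 0.752
```

```bash
python3 -c "
from h import *
plan((.437,-.178,.028,1.571))
snap('scene','s1.png',(180,140,330,300),4)"
```

```text
at [ 0.438  -0.1763  0.1274] phi 1.5726 tilt [-7.e-04  3.e-04 -1.e+00] w 0.7522243975763242 F [-0.6 -0.1 -0.7] t 2.7
(0.437, -0.178, 0.028, 1.571) xyz [0.11, -0.18, 9.94] ang [0.0, 0.001, 0.002]
```

View pics/s1.png

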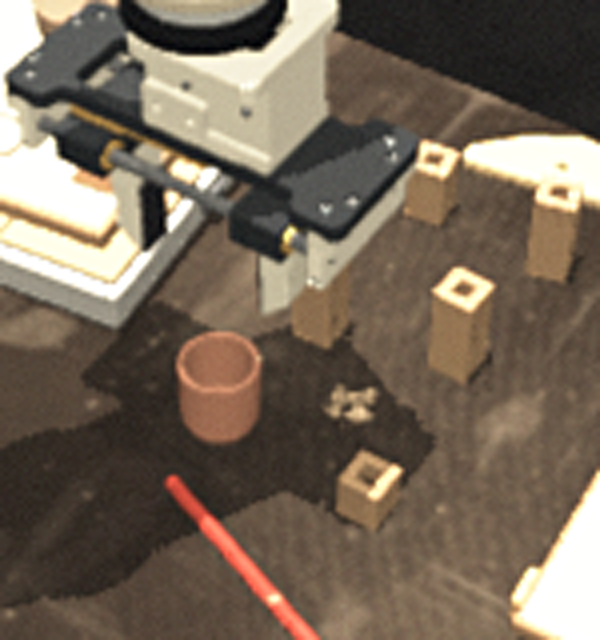

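The open gripper is above the cup (rim at about (220,360) in the crop), with its jaws along y and no neighbour in the way. I'll descend and grip.

Request:
jog_arm:
  moves:
    - {"fingers": -0.5,"xyz": [0.1,-0.2,3],"angular": [0,0,0]}
    - {"fingers": -0.5,"xyz": [0.1,-0.2,6],"angular": [0,0,0]}
    - {"fingers": -0.5,"xyz": [0.1,-0.2,8.5],"angular": [0,0,0]}
    - {"fingers": -0.5,"xyz": [0.1,-0.2,9.9],"angular": [0,0,0]}
    - {"fingers": -0.5,"xyz": [0.1,-0.2,9.9],"angular": [0,0,0]}
    - {"fingers": 1,"xyz": [0.1,-0.2,9.9],"angular": [0,0,0]}
    - {"fingers": 1,"xyz": [0.1,-0.2,9.9],"angular": [0,0,0]}
    - {"fingers": 1,"xyz": [0.1,-0.2,9.9],"angular": [0,0,0]}
    - {"fingers": 1,"xyz": [0.1,-0.2,9.9],"angular": [0,0,0]}
    - {"fingers": 1,"xyz": [0.1,-0.2,9.9],"angular": [0,0,0]}
  grip_force: 15

```text
clock: 4.0
position: [0.4368, -0.1793, 0.0282]
ee_rot: [-0.001, 3.141, 0.0]
force: [-0.1, 1.7, 6.3]
width: 0.461
```

```bash
python3 -c "
from h import *
th,R,o,W,F=hearth();print(F)
c=F[3]
plan((.437,-.178,.18,1.571),(c[0],c[1],.18,1.694),(c[0],c[1],.0795,1.694))"
```

```text
[[ 0.51571068  0.10962144]
 [ 0.47601444  0.1047012 ]
 [ 0.51406747 -0.03971476]
 [ 0.50496501  0.03372328]]
at [ 0.4368 -0.1793  0.0282] phi 1.5711 tilt [-8.e-04  1.e-04 -1.e+00] w 0.46129122405496864 F [-0.1  1.7  6.3] t 4.0
(0.437, -0.178, 0.18, 1.571) xyz [-0.03, 0.13, -15.18] ang [0.0, 0.001, 0.0]
(np.float64(0.5049650138494834), np.float64(0.033723281319669035), 0.18, 1.694) xyz [-6.83, 21.3, -15.18] ang [0.0, 0.001, -0.123]
(np.float64(0.5049650138494834), np.float64(0.033723281319669035), 0.0795, 1.694) xyz [-6.83, 21.3, -5.13] ang [0.0, 0.001, -0.123]
```

Request:
jog_arm:
  moves:
    - {"fingers": 1,"xyz": [0,0,-4],"angular": [0,0,0]}
    - {"fingers": 1,"xyz": [0,0,-9],"angular": [0,0,0]}
    - {"fingers": 1,"xyz": [0,0,-14],"angular": [0,0,0]}
    - {"fingers": 1,"xyz": [-1.5,5,-15.2],"angular": [0,0,0]}
    - {"fingers": 1,"xyz": [-3,10,-15.2],"angular": [0,0,-0.05]}
    - {"fingers": 1,"xyz": [-5,15,-15.2],"angular": [0,0,-0.1]}
    - {"fingers": 1,"xyz": [-6.5,19,-15.2],"angular": [0,0,-0.123]}
    - {"fingers": 1,"xyz": [-6.8,21.3,-15.2],"angular": [0,0,-0.123]}
    - {"fingers": 1,"xyz": [-6.8,21.3,-13],"angular": [0,0,-0.123]}
    - {"fingers": 1,"xyz": [-6.8,21.3,-10],"angular": [0,0,-0.123]}
    - {"fingers": 1,"xyz": [-6.8,21.3,-9],"angular": [0,0,-0.123]}
    - {"fingers": 1,"xyz": [-6.8,21.3,-9],"angular": [0,0,-0.123]}

```text
clock: 5.5
position: [0.504, 0.0334, 0.1175]
ee_rot: [0.193, -3.134, 0.0]
force: [0.3, -0.4, 0.3]
width: 0.46
```

```bash
python3 -c "
from h import *
plan((.505,.0337,.0795,1.694))"
```

```text
at [0.504  0.0334 0.1175] phi 1.6936 tilt [ 1.3e-03 -2.0e-04 -1.0e+00] w 0.46005857238897674 F [ 0.3 -0.4  0.3] t 5.5
(0.505, 0.0337, 0.0795, 1.694) xyz [-0.11, 0.02, 3.8] ang [-0.0, -0.001, -0.0]
```

Request:
jog_arm:
  moves:
    - {"fingers": 1,"xyz": [-0.1,0,2.5],"angular": [0,0,0]}
    - {"fingers": 1,"xyz": [-0.1,0,3.4],"angular": [0,0,0]}
    - {"fingers": 1,"xyz": [-0.1,0,3.8],"angular": [0,0,0]}
    - {"fingers": 1,"xyz": [-0.1,0,3.9],"angular": [0,0,0]}
    - {"fingers": 1,"xyz": [-0.1,0,3.9],"angular": [0,0,0]}
    - {"fingers": -0.2,"xyz": [-0.1,0,3.9],"angular": [0,0,0]}
    - {"fingers": -0.2,"xyz": [-0.1,0,3.9],"angular": [0,0,0]}
    - {"fingers": -0.2,"xyz": [-0.1,0,3.9],"angular": [0,0,0]}
    - {"fingers": -0.2,"xyz": [-0.1,0,0],"angular": [0,0,0]}
    - {"fingers": -0.2,"xyz": [-0.1,0,-4],"angular": [0,0,0]}
    - {"fingers": -0.2,"xyz": [-0.1,0,-8],"angular": [0,0,0]}
    - {"fingers": -0.2,"xyz": [-0.1,0,-8],"angular": [0,0,0]}

```text
clock: 7.0
position: [0.5072, 0.0339, 0.2006]
ee_rot: [-0.193, 3.13, 0.002]
force: [0.1, 0.5, -0.9]
width: 0.599
```

```bash
python3 -c "
from h import *
plan((.5213,-.1876,.16,1.571),(.5213,-.1876,.10,1.571),(.5213,-.1876,.048,1.571))"
```

```text
at [0.5072 0.0339 0.2006] phi 1.694 tilt [-5.7e-03  7.0e-04 -1.0e+00] w 0.5993453413552088 F [ 0.1  0.5 -0.9] t 7.0
(0.5213, -0.1876, 0.16, 1.571) xyz [1.35, -22.16, 4.04] ang [0.001, 0.006, 0.123]
(0.5213, -0.1876, 0.1, 1.571) xyz [1.38, -22.17, 10.04] ang [0.001, 0.006, 0.123]
(0.5213, -0.1876, 0.048, 1.571) xyz [1.41, -22.17, 15.24] ang [0.001, 0.006, 0.123]
```

Request:
jog_arm:
  moves:
    - {"fingers": 0,"xyz": [0.3,-5,0],"angular": [0,0,0]}
    - {"fingers": 0,"xyz": [0.6,-10,1],"angular": [0,0,0.06]}
    - {"fingers": 0,"xyz": [1,-15,2],"angular": [0,0,0.123]}
    - {"fingers": 0,"xyz": [1.3,-20,4],"angular": [0,0.005,0.123]}
    - {"fingers": 0,"xyz": [1.4,-22.2,6],"angular": [0,0.005,0.123]}
    - {"fingers": 0,"xyz": [1.4,-22.2,8],"angular": [0,0.005,0.123]}
    - {"fingers": 0,"xyz": [1.4,-22.2,8],"angular": [0,0.005,0.123]}
    - {"fingers": 0,"xyz": [1.4,-22.2,8],"angular": [0,0.005,0.123]}

```text
clock: 8.0
position: [0.5188, -0.188, 0.1179]
ee_rot: [0.001, -3.136, 0.0]
force: [-0.1, 0.5, 0.5]
width: 0.498
```

```bash
python3 -c "
from h import *
plan((.5213,-.1876,.048,1.571))
snap('top','t3.png',(120,125,340,235),3.6)"
```

```text
at [ 0.5188 -0.188   0.1179] phi 1.5714 tilt [ 5.2e-03 -2.0e-04 -1.0e+00] w 0.49750244326669213 F [-0.1  0.5  0.5] t 8.0
(0.5213, -0.1876, 0.048, 1.571) xyz [-0.29, 0.04, 6.99] ang [-0.0, -0.005, 0.0]
```

View pics/t3.png

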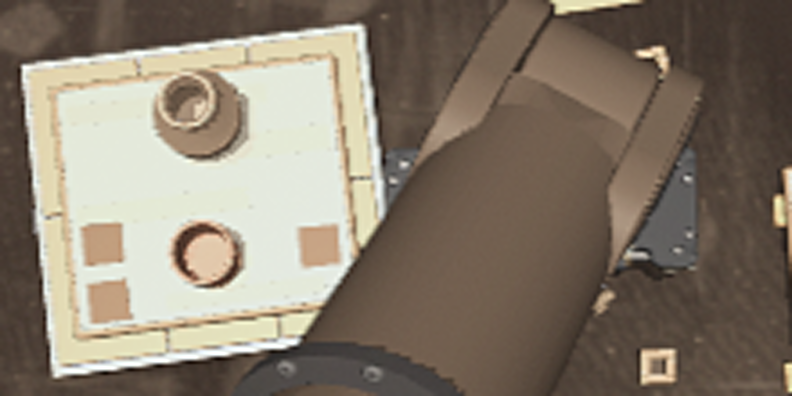

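The cup stands upright on its ring, rim centre about (207,254) in the crop. The gripper is over post C.

Request:
jog_arm:
  moves:
    - {"fingers": 0,"xyz": [-0.25,0,2.5],"angular": [0,-0.005,0]}
    - {"fingers": 0,"xyz": [-0.25,0,5],"angular": [0,-0.005,0]}
    - {"fingers": 0,"xyz": [-0.25,0,6.5],"angular": [0,-0.005,0]}
    - {"fingers": 0,"xyz": [-0.25,0,7],"angular": [0,-0.005,0]}
    - {"fingers": 0,"xyz": [-0.25,0,7],"angular": [0,-0.005,0]}
    - {"fingers": 1,"xyz": [-0.25,0,7],"angular": [0,-0.005,0]}
    - {"fingers": 1,"xyz": [-0.25,0,7],"angular": [0,-0.005,0]}
    - {"fingers": 1,"xyz": [-0.25,0,7],"angular": [0,-0.005,0]}
    - {"fingers": 1,"xyz": [-0.25,0,7],"angular": [0,-0.005,0]}
    - {"fingers": 1,"xyz": [-0.25,0,7],"angular": [0,-0.005,0]}
  grip_force: 20

```text
clock: 9.3
position: [0.5212, -0.1883, 0.0481]
ee_rot: [-0.0, 3.141, -0.0]
force: [-1.8, 1.0, 6.0]
width: 0.262
```

```bash
python3 -c "
from h import *
print(ray('top',(177.3,195.2),.095))
plan((.5213,-.1876,.20,1.571),(.5157,.1096,.20,1.694),(.5157,.1096,.0985,1.694))"
```

```text
[0.50355626 0.03062514 0.095     ]
at [ 0.5212 -0.1883  0.0481] phi 1.5709 tilt [-7.e-04 -3.e-04 -1.e+00] w 0.26162499123777566 F [-1.8  1.   6. ] t 9.3
(0.5213, -0.1876, 0.2, 1.571) xyz [-0.02, 0.07, -15.19] ang [-0.0, 0.001, -0.0]
(0.5157, 0.1096, 0.2, 1.694) xyz [0.54, 29.79, -15.2] ang [-0.0, 0.001, -0.123]
(0.5157, 0.1096, 0.0985, 1.694) xyz [0.54, 29.79, -5.05] ang [-0.0, 0.001, -0.123]
```

Request:
jog_arm:
  moves:
    - {"fingers": 1,"xyz": [0,0,-5],"angular": [0,0,0]}
    - {"fingers": 1,"xyz": [0,0,-10],"angular": [0,0,0]}
    - {"fingers": 1,"xyz": [0,0,-15],"angular": [0,0,0]}
    - {"fingers": 1,"xyz": [0.1,5,-15.2],"angular": [0,0,0]}
    - {"fingers": 1,"xyz": [0.2,11,-15.2],"angular": [0,0,-0.05]}
    - {"fingers": 1,"xyz": [0.3,17,-15.2],"angular": [0,0,-0.1]}
    - {"fingers": 1,"xyz": [0.4,23,-15.2],"angular": [0,0,-0.123]}
    - {"fingers": 1,"xyz": [0.5,28,-15.2],"angular": [0,0,-0.123]}
    - {"fingers": 1,"xyz": [0.5,29.8,-14],"angular": [0,0,-0.123]}
    - {"fingers": 1,"xyz": [0.5,29.8,-10],"angular": [0,0,-0.123]}
    - {"fingers": 1,"xyz": [0.5,29.8,-8],"angular": [0,0,-0.123]}
    - {"fingers": 1,"xyz": [0.5,29.8,-8],"angular": [0,0,-0.123]}

```text
clock: 10.8
position: [0.5146, 0.1085, 0.126]
ee_rot: [0.191, -3.132, 0.003]
force: [-0.5, -0.0, -0.2]
width: 0.265
```

```bash
python3 -c "
from h import *
plan((.5157,.1096,.0985,1.694))"
```

```text
at [0.5146 0.1085 0.126 ] phi 1.6929 tilt [ 0.0038 -0.0016 -1.    ] w 0.2645507350638441 F [-0.5 -0.  -0.2] t 10.8
(0.5157, 0.1096, 0.0985, 1.694) xyz [-0.13, 0.1, 2.75] ang [-0.002, -0.004, -0.001]
```

Request:
jog_arm:
  moves:
    - {"fingers": 1,"xyz": [-0.05,0.05,1.8],"angular": [0,0,0]}
    - {"fingers": 1,"xyz": [-0.05,0.05,2.5],"angular": [0,0,0]}
    - {"fingers": 1,"xyz": [-0.05,0.05,2.8],"angular": [0,0,0]}
    - {"fingers": 1,"xyz": [-0.05,0.05,2.85],"angular": [0,0,0]}
    - {"fingers": 1,"xyz": [-0.05,0.05,2.85],"angular": [0,0,0]}
    - {"fingers": 0.2,"xyz": [-0.05,0.05,2.85],"angular": [0,0,0]}
    - {"fingers": 0.2,"xyz": [-0.05,0.05,2.85],"angular": [0,0,0]}
    - {"fingers": 0.2,"xyz": [-0.05,0.05,2.85],"angular": [0,0,0]}
    - {"fingers": 0.2,"xyz": [-0.05,0.05,0],"angular": [0,0,0]}
    - {"fingers": 0.2,"xyz": [-0.05,0.05,-5],"angular": [0,0,0]}
    - {"fingers": 0.2,"xyz": [-0.05,0.05,-8],"angular": [0,0,0]}
    - {"fingers": 0.2,"xyz": [-0.05,0.05,-8],"angular": [0,0,0]}

```text
clock: 12.3
position: [0.5177, 0.1106, 0.21]
ee_rot: [-0.193, 3.131, 0.002]
force: [0.1, 0.2, -0.7]
width: 0.399
```

```bash
python3 -c "
from h import *
plan((.5419,-.2646,.12,1.571))"
```

```text
at [0.5177 0.1106 0.21  ] phi 1.6939 tilt [-4.5e-03  9.0e-04 -1.0e+00] w 0.39917201734199215 F [ 0.1  0.2 -0.7] t 12.3
(0.5419, -0.2646, 0.12, 1.571) xyz [2.25, -37.54, 8.95] ang [0.001, 0.004, 0.123]
```

Request:
jog_arm:
  moves:
    - {"fingers": 0,"xyz": [0.3,-5,0],"angular": [0,0,0]}
    - {"fingers": 0,"xyz": [0.6,-11,0],"angular": [0,0,0.06]}
    - {"fingers": 0,"xyz": [1,-17,0],"angular": [0,0,0.123]}
    - {"fingers": 0,"xyz": [1.4,-23,2],"angular": [0,0,0.123]}
    - {"fingers": 0,"xyz": [1.8,-29,4],"angular": [0,0,0.123]}
    - {"fingers": 0,"xyz": [2.1,-34.5,7],"angular": [0,0,0.123]}
    - {"fingers": 0,"xyz": [2.2,-37.5,9],"angular": [0,0,0.123]}
    - {"fingers": 0,"xyz": [2.2,-37.5,9],"angular": [0,0,0.123]}
    - {"fingers": 0,"xyz": [2.2,-37.5,9],"angular": [0,0,0.123]}
    - {"fingers": 0,"xyz": [2.2,-37.5,9],"angular": [0,0,0.123]}

```text
clock: 13.55
position: [0.541, -0.2631, 0.118]
ee_rot: [-0.003, 3.141, 0.0]
force: [-0.3, 0.5, -0.7]
width: 0.504
```

```bash
python3 -c "
from h import *
plan((.5419,-.2646,.048,1.571))"
```

```text
at [ 0.541  -0.2631  0.118 ] phi 1.5729 tilt [-6.e-04  3.e-04 -1.e+00] w 0.503901278474149 F [-0.3  0.5 -0.7] t 13.55
(0.5419, -0.2646, 0.048, 1.571) xyz [-0.08, -0.15, 7.0] ang [0.0, 0.001, 0.002]
```

Request:
jog_arm:
  moves:
    - {"fingers": 0,"xyz": [-0.1,-0.1,2.5],"angular": [0,0,0]}
    - {"fingers": 0,"xyz": [-0.1,-0.1,5],"angular": [0,0,0]}
    - {"fingers": 0,"xyz": [-0.1,-0.1,6.5],"angular": [0,0,0]}
    - {"fingers": 0,"xyz": [-0.1,-0.1,7],"angular": [0,0,0]}
    - {"fingers": 0,"xyz": [-0.1,-0.1,7],"angular": [0,0,0]}
    - {"fingers": 1,"xyz": [-0.1,-0.1,7],"angular": [0,0,0]}
    - {"fingers": 1,"xyz": [-0.1,-0.1,7],"angular": [0,0,0]}
    - {"fingers": 1,"xyz": [-0.1,-0.1,7],"angular": [0,0,0]}
    - {"fingers": 1,"xyz": [-0.1,-0.1,7],"angular": [0,0,0]}
    - {"fingers": 1,"xyz": [-0.1,-0.1,7],"angular": [0,0,0]}

```text
clock: 14.8
position: [0.5418, -0.2657, 0.0482]
ee_rot: [-0.0, 3.141, -0.001]
force: [0.6, 1.0, 5.2]
width: 0.258
```

```bash
python3 -c "
from h import *
plan((.476,.1047,.20,1.694),(.476,.1047,.125,1.694))"
```

```text
at [ 0.5418 -0.2657  0.0482] phi 1.5709 tilt [-7.e-04 -4.e-04 -1.e+00] w 0.2580913601885605 F [0.6 1.  5.2] t 14.8
(0.476, 0.1047, 0.2, 1.694) xyz [6.57, 37.04, -15.2] ang [-0.0, 0.001, -0.123]
(0.476, 0.1047, 0.125, 1.694) xyz [6.57, 37.04, -7.7] ang [-0.0, 0.001, -0.123]
```

Request:
jog_arm:
  moves:
    - {"fingers": 1,"xyz": [0,0,-6],"angular": [0,0,0]}
    - {"fingers": 1,"xyz": [0,0,-12],"angular": [0,0,0]}
    - {"fingers": 1,"xyz": [1,5,-15.2],"angular": [0,0,0]}
    - {"fingers": 1,"xyz": [2,11,-15.2],"angular": [0,0,0]}
    - {"fingers": 1,"xyz": [3,17,-15.2],"angular": [0,0,-0.05]}
    - {"fingers": 1,"xyz": [4,23,-15.2],"angular": [0,0,-0.1]}
    - {"fingers": 1,"xyz": [5,29,-15.2],"angular": [0,0,-0.123]}
    - {"fingers": 1,"xyz": [6,34,-15.2],"angular": [0,0,-0.123]}
    - {"fingers": 1,"xyz": [6.55,37,-15],"angular": [0,0,-0.123]}
    - {"fingers": 1,"xyz": [6.55,37,-11],"angular": [0,0,-0.123]}
    - {"fingers": 1,"xyz": [6.55,37,-8],"angular": [0,0,-0.123]}
    - {"fingers": 1,"xyz": [6.55,37,-8],"angular": [0,0,-0.123]}

```text
clock: 16.3
position: [0.4743, 0.1039, 0.126]
ee_rot: [0.193, -3.131, 0.003]
force: [0.0, -0.5, -0.6]
width: 0.258
```

```bash
python3 -c "
from h import *
plan((.476,.1047,.0985,1.694))"
```

```text
at [0.4743 0.1039 0.126 ] phi 1.6938 tilt [ 0.0045 -0.0015 -1.    ] w 0.25756924702586553 F [ 0.  -0.5 -0.6] t 16.3
(0.476, 0.1047, 0.0985, 1.694) xyz [-0.2, 0.06, 2.75] ang [-0.002, -0.005, -0.0]
```

Request:
jog_arm:
  moves:
    - {"fingers": 1,"xyz": [-0.05,0.05,1.8],"angular": [0,0,0]}
    - {"fingers": 1,"xyz": [-0.05,0.05,2.5],"angular": [0,0,0]}
    - {"fingers": 1,"xyz": [-0.05,0.05,2.8],"angular": [0,0,0]}
    - {"fingers": 1,"xyz": [-0.05,0.05,2.85],"angular": [0,0,0]}
    - {"fingers": 1,"xyz": [-0.05,0.05,2.85],"angular": [0,0,0]}
    - {"fingers": 0.2,"xyz": [-0.05,0.05,2.85],"angular": [0,0,0]}
    - {"fingers": 0.2,"xyz": [-0.05,0.05,2.85],"angular": [0,0,0]}
    - {"fingers": 0.2,"xyz": [-0.05,0.05,2.85],"angular": [0,0,0]}
    - {"fingers": 0.2,"xyz": [-0.05,0.05,0],"angular": [0,0,0]}
    - {"fingers": 0.2,"xyz": [-0.05,0.05,-5],"angular": [0,0,0]}
    - {"fingers": 0.2,"xyz": [-0.05,0.05,-8],"angular": [0,0,0]}
    - {"fingers": 0.2,"xyz": [-0.05,0.05,-8],"angular": [0,0,0]}

```text
clock: 17.8
position: [0.4778, 0.1054, 0.2098]
ee_rot: [-0.193, 3.131, 0.002]
force: [0.3, 0.5, -0.0]
width: 0.405
```

```bash
python3 -c "
from h import *
plan((.6378,-.271,.12,1.833))"
```

```text
at [0.4778 0.1054 0.2098] phi 1.694 tilt [-0.0045  0.0011 -1.    ] w 0.40535548201411203 F [ 0.3  0.5 -0. ] t 17.8
(0.6378, -0.271, 0.12, 1.833) xyz [-11.21, -39.33, 8.99] ang [0.001, 0.005, -0.139]
```

Request:
jog_arm:
  moves:
    - {"fingers": 0,"xyz": [-1.5,-5,0],"angular": [0,0,0]}
    - {"fingers": 0,"xyz": [-3,-10.5,0],"angular": [0,0,-0.05]}
    - {"fingers": 0,"xyz": [-4.6,-16,0],"angular": [0,0,-0.1]}
    - {"fingers": 0,"xyz": [-6.2,-22,2],"angular": [0,0,-0.139]}
    - {"fingers": 0,"xyz": [-8,-28,4],"angular": [0,0,-0.139]}
    - {"fingers": 0,"xyz": [-9.5,-33.5,6],"angular": [0,0,-0.139]}
    - {"fingers": 0,"xyz": [-11,-38.5,9],"angular": [0,0,-0.139]}
    - {"fingers": 0,"xyz": [-11.2,-39.3,9],"angular": [0,0,-0.139]}
    - {"fingers": 0,"xyz": [-11.2,-39.3,9],"angular": [0,0,-0.139]}
    - {"fingers": 0,"xyz": [-11.2,-39.3,9],"angular": [0,0,-0.139]}

```text
clock: 19.05
position: [0.6362, -0.2692, 0.1182]
ee_rot: [-0.413, 3.114, 0.001]
force: [-0.3, -0.2, 0.8]
width: 0.499
```

```bash
python3 -c "
from h import *
plan((.6378,-.271,.048,1.833))"
```

```text
at [ 0.6362 -0.2692  0.1182] phi 1.8349 tilt [-8.e-04  7.e-04 -1.e+00] w 0.4990919480706933 F [-0.3 -0.2  0.8] t 19.05
(0.6378, -0.271, 0.048, 1.833) xyz [-0.11, -0.22, 7.02] ang [0.001, 0.001, 0.002]
```

Request:
jog_arm:
  moves:
    - {"fingers": 0,"xyz": [-0.1,-0.2,2.5],"angular": [0,0,0]}
    - {"fingers": 0,"xyz": [-0.1,-0.2,5],"angular": [0,0,0]}
    - {"fingers": 0,"xyz": [-0.1,-0.2,6.5],"angular": [0,0,0]}
    - {"fingers": 0,"xyz": [-0.1,-0.2,7],"angular": [0,0,0]}
    - {"fingers": 0,"xyz": [-0.1,-0.2,7],"angular": [0,0,0]}
    - {"fingers": 1,"xyz": [-0.1,-0.2,7],"angular": [0,0,0]}
    - {"fingers": 1,"xyz": [-0.1,-0.2,7],"angular": [0,0,0]}
    - {"fingers": 1,"xyz": [-0.1,-0.2,7],"angular": [0,0,0]}
    - {"fingers": 1,"xyz": [-0.1,-0.2,7],"angular": [0,0,0]}
    - {"fingers": 1,"xyz": [-0.1,-0.2,7],"angular": [0,0,0]}

```text
clock: 20.3
position: [0.6376, -0.2731, 0.0482]
ee_rot: [-0.41, 3.114, -0.001]
force: [-0.5, 1.2, 4.3]
width: 0.258
```

```bash
python3 -c "
from h import *
plan((.514,-.0397,.20,1.694),(.514,-.0397,.125,1.694))"
```

```text
at [ 0.6376 -0.2731  0.0482] phi 1.8329 tilt [-5.e-04 -6.e-04 -1.e+00] w 0.25757988113507685 F [-0.5  1.2  4.3] t 20.3
(0.514, -0.0397, 0.2, 1.694) xyz [5.88, 25.74, -15.2] ang [-0.001, 0.001, 0.139]
(0.514, -0.0397, 0.125, 1.694) xyz [5.88, 25.74, -7.7] ang [-0.001, 0.001, 0.139]
```

Request:
jog_arm:
  moves:
    - {"fingers": 1,"xyz": [0,0,-6],"angular": [0,0,0]}
    - {"fingers": 1,"xyz": [0,0,-12],"angular": [0,0,0]}
    - {"fingers": 1,"xyz": [1.1,5,-15.2],"angular": [0,0,0.05]}
    - {"fingers": 1,"xyz": [2.3,10,-15.2],"angular": [0,0,0.1]}
    - {"fingers": 1,"xyz": [3.5,15,-15.2],"angular": [0,0,0.139]}
    - {"fingers": 1,"xyz": [4.6,20,-15.2],"angular": [0,0,0.139]}
    - {"fingers": 1,"xyz": [5.6,24.5,-15.2],"angular": [0,0,0.139]}
    - {"fingers": 1,"xyz": [5.9,25.7,-15],"angular": [0,0,0.139]}
    - {"fingers": 1,"xyz": [5.9,25.7,-11],"angular": [0,0,0.139]}
    - {"fingers": 1,"xyz": [5.9,25.7,-8],"angular": [0,0,0.139]}
    - {"fingers": 1,"xyz": [5.9,25.7,-8],"angular": [0,0,0.139]}
    - {"fingers": 1,"xyz": [5.9,25.7,-8],"angular": [0,0,0.139]}

```text
clock: 21.8
position: [0.5144, -0.0407, 0.1285]
ee_rot: [-0.192, 3.135, -0.001]
force: [-0.1, 0.7, 0.2]
width: 0.258
```

```bash
python3 -c "
from h import *
plan((.514,-.0397,.0985,1.694))"
```

```text
at [ 0.5144 -0.0407  0.1285] phi 1.693 tilt [-8.e-04 -8.e-04 -1.e+00] w 0.2576229215170187 F [-0.1  0.7  0.2] t 21.8
(0.514, -0.0397, 0.0985, 1.694) xyz [0.03, 0.11, 3.0] ang [-0.001, 0.001, -0.001]
```

Request:
jog_arm:
  moves:
    - {"fingers": 1,"xyz": [0,0.1,1.8],"angular": [0,0,0]}
    - {"fingers": 1,"xyz": [0,0.1,2.6],"angular": [0,0,0]}
    - {"fingers": 1,"xyz": [0,0.1,3],"angular": [0,0,0]}
    - {"fingers": 1,"xyz": [0,0.1,3.05],"angular": [0,0,0]}
    - {"fingers": 1,"xyz": [0,0.1,3.05],"angular": [0,0,0]}
    - {"fingers": 0.2,"xyz": [0,0.1,3.05],"angular": [0,0,0]}
    - {"fingers": 0.2,"xyz": [0,0.1,3.05],"angular": [0,0,0]}
    - {"fingers": 0.2,"xyz": [0,0.1,3.05],"angular": [0,0,0]}
    - {"fingers": 0.2,"xyz": [0,0.1,0],"angular": [0,0,0]}
    - {"fingers": 0.2,"xyz": [0,0.1,-5],"angular": [0,0,0]}
    - {"fingers": 0.2,"xyz": [0,0.1,-8],"angular": [0,0,0]}
    - {"fingers": 0.2,"xyz": [0,0.1,-8],"angular": [0,0,0]}

```text
clock: 23.3
position: [0.515, -0.0391, 0.2099]
ee_rot: [-0.193, 3.131, 0.0]
force: [0.1, -0.8, 0.6]
width: 0.4
```

```bash
python3 -c "
from h import *
th=.0548-np.pi/2+np.pi
print(th)
c=np.array([.4824,-.4065]);u=np.array([np.cos(.0548),np.sin(.0548)])
for s in(-.02,.02):
  p=c+s*u;plan((p[0],p[1],.2,th))
  plan((p[0],p[1],.2,.0548+np.pi/2))"
```

```text
1.6255963267948965
at [ 0.515  -0.0391  0.2099] phi 1.694 tilt [-4.6e-03 -3.0e-04 -1.0e+00] w 0.4004501452402723 F [ 0.1 -0.8  0.6] t 23.3
(np.float64(0.4624300228855445), np.float64(-0.4075954515270541), 0.2, 1.6255963267948965) xyz [9.75, -35.92, 0.95] ang [-0.0, 0.005, 0.068]
at [ 0.515  -0.0391  0.2099] phi 1.694 tilt [-4.6e-03 -3.0e-04 -1.0e+00] w 0.4004501452402723 F [ 0.1 -0.8  0.6] t 23.3
(np.float64(0.4624300228855445), np.float64(-0.4075954515270541), 0.2, 1.6255963267948965) xyz [9.75, -35.92, 0.95] ang [-0.0, 0.005, 0.068]
at [ 0.515  -0.0391  0.2099] phi 1.694 tilt [-4.6e-03 -3.0e-04 -1.0e+00] w 0.4004501452402723 F [ 0.1 -0.8  0.6] t 23.3
(np.float64(0.5023699771144554), np.float64(-0.4054045484729458), 0.2, 1.6255963267948965) xyz [5.76, -36.2, 0.97] ang [-0.0, 0.005, 0.068]
at [ 0.515  -0.0391  0.2099] phi 1.694 tilt [-4.6e-03 -3.0e-04 -1.0e+00] w 0.4004501452402723 F [ 0.1 -0.8  0.6] t 23.3
(np.float64(0.5023699771144554), np.float64(-0.4054045484729458), 0.2, 1.6255963267948965) xyz [5.76, -36.2, 0.97] ang [-0.0, 0.005, 0.068]
```

Request:
jog_arm:
  moves:
    - {"fingers": -1,"xyz": [1.4,-5,0],"angular": [0,0,0]}
    - {"fingers": -1,"xyz": [3,-11,0],"angular": [0,0,0]}
    - {"fingers": -1,"xyz": [4.6,-17,0],"angular": [0,0,0.068]}
    - {"fingers": -1,"xyz": [6.2,-23,1],"angular": [0,0,0.068]}
    - {"fingers": -1,"xyz": [7.8,-29,3],"angular": [0,0,0.068]}
    - {"fingers": -1,"xyz": [9.4,-34.5,6],"angular": [0,0,0.068]}
    - {"fingers": -1,"xyz": [9.7,-35.9,9],"angular": [0,0,0.068]}
    - {"fingers": -1,"xyz": [9.7,-35.9,9],"angular": [0,0,0.068]}
    - {"fingers": -1,"xyz": [9.7,-35.9,9],"angular": [0,0,0.068]}
    - {"fingers": -1,"xyz": [9.7,-35.9,9],"angular": [0,0,0.068]}

```text
clock: 24.55
position: [0.4626, -0.4062, 0.1188]
ee_rot: [-0.09, 3.139, -0.001]
force: [0.4, 0.5, 0.5]
width: 1.0
```

```bash
python3 -c "
from h import *
plan((.4626,-.4076,.03,1.626));print(arm.observe()['joints'].round(2))
snap('top','t4.png',(120,125,240,235),6)
snap('scene','s4.png',(110,110,380,330),2.9)"
```

```text
at [ 0.4626 -0.4062  0.1188] phi 1.6279 tilt [-1.6e-03 -6.0e-04 -1.0e+00] w 1.000493498453399 F [0.4 0.5 0.5] t 24.55
(0.4626, -0.4076, 0.03, 1.626) xyz [0.02, -0.13, 8.88] ang [-0.001, 0.002, 0.002]
[ 0.31  0.57  0.47  1.76 -0.33  0.88  2.56]
```

View pics/t4.png

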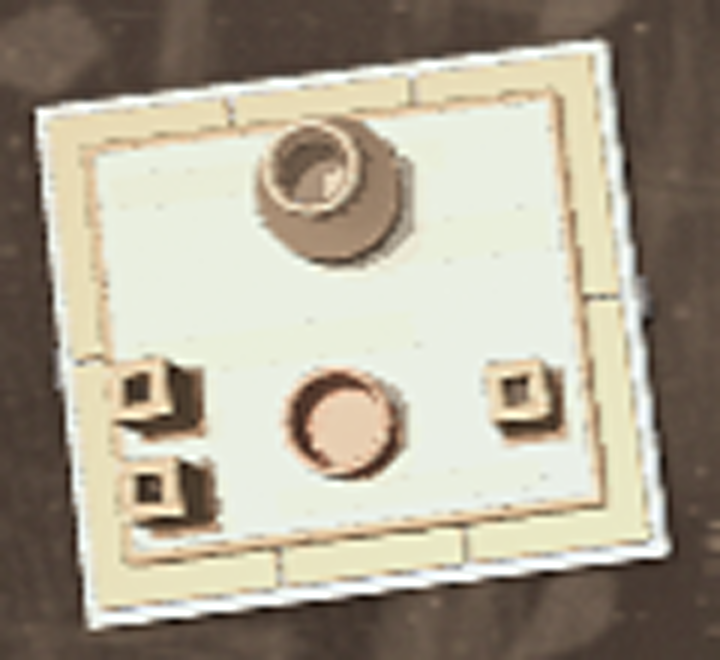

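View pics/s4.png

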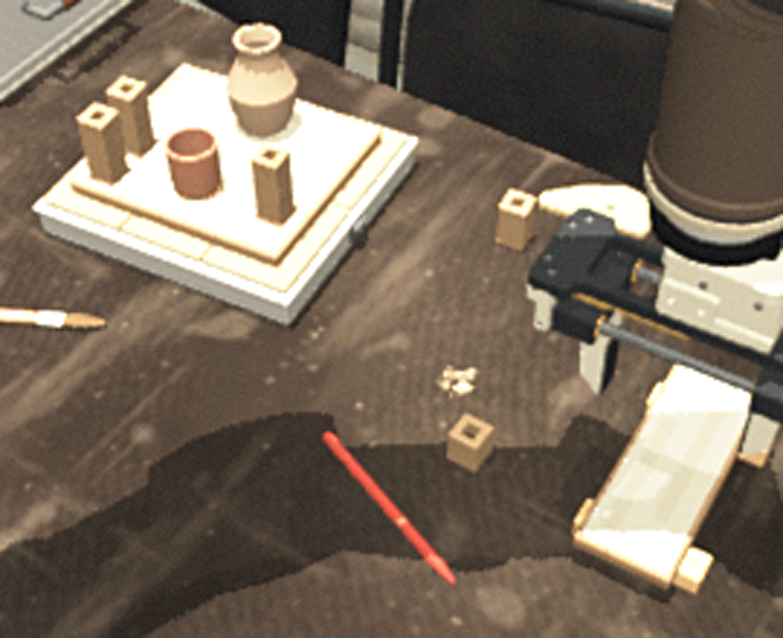

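All three posts stand upright on their marks, with tops at (138,393), (150,491) and (518,393) in the top crop. The cup rim is at (341,420), and the vase has not moved. I'll check these numerically and then grip the shelf.

```bash
python3 -c "
from h import *
th,R,o,W,F=hearth()
for p,z in [((138,393),.11),((150,491),.11),((518,393),.11),((341,422),.095),((338,195),.09)]:
  print((R.T@(ray('top',cr(p,120,125),z)[:2]-o)*1000).round(1))
"
```

```text
[-26.9  74.8]
[-66.1  74.3]
[-46.2 -73.3]
[-46.8  -0.9]
[45.7 -9.4]
```

Request:
jog_arm:
  moves:
    - {"fingers": -1,"xyz": [0,-0.1,3],"angular": [0,0,0]}
    - {"fingers": -1,"xyz": [0,-0.1,6],"angular": [0,0,0]}
    - {"fingers": -1,"xyz": [0,-0.1,8],"angular": [0,0,0]}
    - {"fingers": -1,"xyz": [0,-0.1,8.9],"angular": [0,0,0]}
    - {"fingers": -1,"xyz": [0,-0.1,8.9],"angular": [0,0,0]}
    - {"fingers": 1,"xyz": [0,-0.1,8.9],"angular": [0,0,0]}
    - {"fingers": 1,"xyz": [0,-0.1,8.9],"angular": [0,0,0]}
    - {"fingers": 1,"xyz": [0,-0.1,8.9],"angular": [0,0,0]}
    - {"fingers": 1,"xyz": [0,-0.1,8.9],"angular": [0,0,0]}
    - {"fingers": 1,"xyz": [0,-0.1,8.9],"angular": [0,0,0]}
  grip_force: 50

```text
clock: 25.9
position: [0.4618, -0.4085, 0.0294]
ee_rot: [-0.086, 3.14, -0.001]
force: [-1.1, 1.0, 6.6]
width: 0.735
```

```bash
python3 -c "
from h import *
plan((.4626,-.4076,.2,1.626),(.44,-.2,.21,.9),(.45,.0535,.21,.123))"
```

```text
at [ 0.4618 -0.4085  0.0294] phi 1.6259 tilt [-8.e-04 -8.e-04 -1.e+00] w 0.7349816486880525 F [-1.1  1.   6.6] t 25.9
(0.4626, -0.4076, 0.2, 1.626) xyz [-0.1, 0.08, -17.06] ang [-0.001, 0.001, -0.0]
(0.44, -0.2, 0.21, 0.9) xyz [1.01, 20.93, -18.08] ang [-0.0, 0.001, 0.726]
(0.45, 0.0535, 0.21, 0.123) xyz [-1.38, 46.18, -18.1] ang [-0.0, 0.001, 1.503]
```

Request:
jog_arm:
  moves:
    - {"fingers": 1,"xyz": [0,0,-1],"angular": [0,0,0]}
    - {"fingers": 1,"xyz": [0,0,-3],"angular": [0,0,0]}
    - {"fingers": 1,"xyz": [0,0,-6],"angular": [0,0,0]}
    - {"fingers": 1,"xyz": [0,0,-10],"angular": [0,0,0]}
    - {"fingers": 1,"xyz": [0,0,-14],"angular": [0,0,0]}
    - {"fingers": 1,"xyz": [0,0,-18],"angular": [0,0,0]}
    - {"fingers": 1,"xyz": [0.2,4,-18],"angular": [0,0,0.14]}
    - {"fingers": 1,"xyz": [0.4,8,-18],"angular": [0,0,0.28]}
    - {"fingers": 1,"xyz": [0.6,12,-18],"angular": [0,0,0.42]}
    - {"fingers": 1,"xyz": [0.8,16,-18],"angular": [0,0,0.56]}
    - {"fingers": 1,"xyz": [1,21,-18],"angular": [0,0,0.72]}
    - {"fingers": 1,"xyz": [1,21,-18],"angular": [0,0,0.72]}

```text
clock: 27.4
position: [0.4399, -0.1943, 0.2092]
ee_rot: [-1.019, -2.97, -0.004]
force: [0.2, 0.7, -3.4]
width: 0.735
```

```bash
python3 -c "
from h import *
plan((.46,.0535,.21,.123));print(arm.observe()['ft_torque'])
snap('scene','s5.png',(60,60,380,330),2.4)"
```

```text
at [ 0.4399 -0.1943  0.2092] phi 0.9097 tilt [ 0.0022  0.0022 -1.    ] w 0.7349619108027183 F [ 0.2  0.7 -3.4] t 27.4
(0.46, 0.0535, 0.21, 0.123) xyz [13.63, 20.8, -0.01] ang [0.001, -0.003, 0.787]
[-0.04150814  0.03771566  0.00228634]
```

View pics/s5.png

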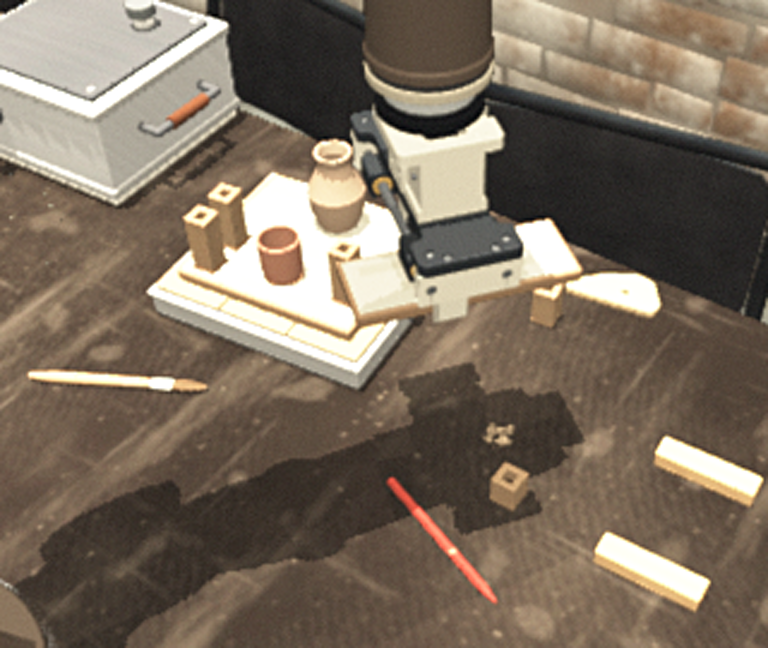

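The shelf is held level at about (460,280) in the crop, and the posts, cup and vase are undisturbed. I'll carry it over the marks at z 0.21.

```bash
python3 -c "
from h import *
plan((.5005,.054,.21,.123))"
```

```text
at [ 0.4401 -0.197   0.2095] phi 0.9104 tilt [ 1.0e-04  1.3e-03 -1.0e+00] w 0.7330116081408382 F [-0.2 -0.2 -2.6] t 27.45
(0.5005, 0.054, 0.21, 0.123) xyz [10.62, 23.53, -0.02] ang [0.001, -0.001, 0.787]
```

Request:
jog_arm:
  moves:
    - {"fingers": 1,"xyz": [1,3,0],"angular": [0,0,0.13]}
    - {"fingers": 1,"xyz": [2.5,7,0],"angular": [0,0,0.26]}
    - {"fingers": 1,"xyz": [4.3,11,0],"angular": [0,0,0.39]}
    - {"fingers": 1,"xyz": [6.3,15,0],"angular": [0,0,0.52]}
    - {"fingers": 1,"xyz": [8.3,19,0],"angular": [0,0,0.65]}
    - {"fingers": 1,"xyz": [10,22.5,0],"angular": [0,0,0.76]}
    - {"fingers": 1,"xyz": [10.6,23.5,0],"angular": [0,0,0.787]}
    - {"fingers": 1,"xyz": [10.6,23.5,0],"angular": [0,0,0.787]}
    - {"fingers": 1,"xyz": [10.6,23.5,0],"angular": [0,0,0.787]}
    - {"fingers": 1,"xyz": [10.6,23.5,0],"angular": [0,0,0.787]}

```text
clock: 28.7
position: [0.5015, 0.0498, 0.2089]
ee_rot: [2.087, 2.348, 0.0]
force: [0.1, 0.3, -4.0]
width: 0.737
```

```bash
python3 -c "
from h import *
plan((.5005,.054,.16,.123),(.5005,.054,.121,.123))"
```

```text
at [0.5015 0.0498 0.2089] phi 0.1174 tilt [-2.e-04  3.e-04 -1.e+00] w 0.7373972434136533 F [ 0.1  0.3 -4. ] t 28.7
(0.5005, 0.054, 0.16, 0.123) xyz [0.43, -0.06, 4.89] ang [0.0, 0.0, -0.006]
(0.5005, 0.054, 0.121, 0.123) xyz [0.43, -0.06, 8.79] ang [0.0, 0.0, -0.006]
```

Request:
jog_arm:
  moves:
    - {"fingers": 1,"xyz": [0.4,-0.1,1.5],"angular": [0,0,-0.006]}
    - {"fingers": 1,"xyz": [0.4,-0.1,3.5],"angular": [0,0,-0.006]}
    - {"fingers": 1,"xyz": [0.4,-0.1,5.5],"angular": [0,0,-0.006]}
    - {"fingers": 1,"xyz": [0.4,-0.1,6.8],"angular": [0,0,-0.006]}
    - {"fingers": 1,"xyz": [0.4,-0.1,7.2],"angular": [0,0,-0.006]}
    - {"fingers": 1,"xyz": [0.4,-0.1,7.2],"angular": [0,0,-0.006]}
    - {"fingers": 1,"xyz": [0.4,-0.1,7.2],"angular": [0,0,-0.006]}

```text
clock: 29.58
position: [0.5005, 0.0551, 0.1372]
ee_rot: [2.078, 2.355, 0.001]
force: [-0.3, -0.3, -3.6]
width: 0.729
```

```bash
python3 -c "
from h import *
plan((.5005,.054,.1215,.123))
snap('scene','s6.png',(90,90,270,230),4.2)"
```

```text
at [0.5005 0.0551 0.1372] phi 0.1249 tilt [-1.e-04  1.e-03 -1.e+00] w 0.7294768539204716 F [-0.3 -0.3 -3.6] t 29.575
(0.5005, 0.054, 0.1215, 0.123) xyz [-0.11, -0.01, 1.57] ang [0.001, 0.0, 0.002]
```

View pics/s6.png

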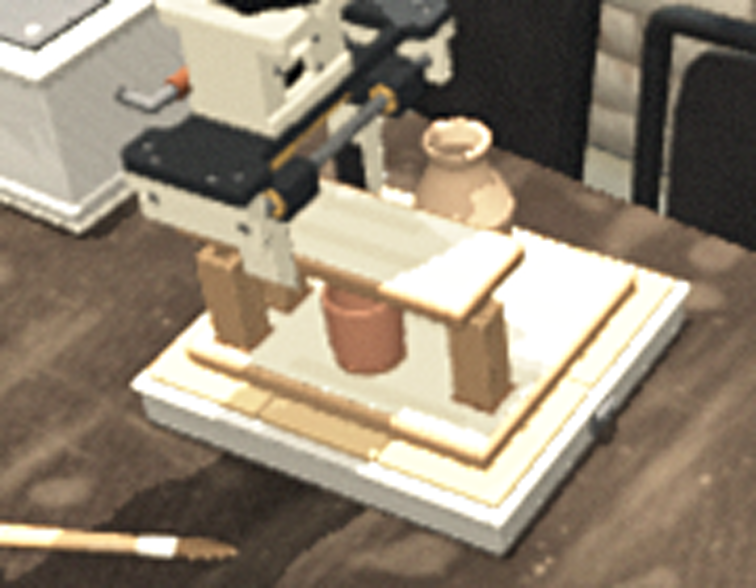

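The shelf hovers level over the posts, near edge from about (300,265) to (465,315). The cup is below it and the far finger clears the vase. I'll lower it and release.

Request:
jog_arm:
  moves:
    - {"fingers": 1,"xyz": [-0.1,0,0.7],"angular": [0,0,0]}
    - {"fingers": 1,"xyz": [-0.1,0,1.1],"angular": [0,0,0]}
    - {"fingers": 1,"xyz": [-0.1,0,1.4],"angular": [0,0,0]}
    - {"fingers": 1,"xyz": [-0.1,0,1.55],"angular": [0,0,0]}
    - {"fingers": 1,"xyz": [-0.1,0,1.55],"angular": [0,0,0]}
    - {"fingers": 1,"xyz": [-0.1,0,1.55],"angular": [0,0,0]}

```text
clock: 30.38
position: [0.5001, 0.0541, 0.1213]
ee_rot: [-2.079, -2.356, 0.0]
force: [-2.7, -0.3, 2.6]
width: 0.733
```

```bash
python3 -c "
from h import *
plan((.5005,.054,.1212,.123));print(arm.observe()['ft_torque'])"
```

```text
at [0.5001 0.0541 0.1213] phi 0.1248 tilt [-1.e-04 -1.e-04 -1.e+00] w 0.7333736960609477 F [-2.7 -0.3  2.6] t 30.375
(0.5005, 0.054, 0.1212, 0.123) xyz [-0.01, 0.04, 0.01] ang [-0.0, 0.0, 0.002]
[-0.15264112  0.61190416 -0.03547653]
```

Request:
jog_arm:
  moves:
    - {"fingers": -0.55,"xyz": [0,0,0],"angular": [0,0,0]}
    - {"fingers": -0.62,"xyz": [0,0,0],"angular": [0,0,0]}
    - {"fingers": -0.62,"xyz": [0,0,0],"angular": [0,0,0]}
    - {"fingers": -0.62,"xyz": [0,0,0],"angular": [0,0,0]}
    - {"fingers": -0.62,"xyz": [0,0,-1],"angular": [0,0,0]}
    - {"fingers": -0.62,"xyz": [0,0,-3],"angular": [0,0,0]}
    - {"fingers": -0.62,"xyz": [0,0,-7],"angular": [0,0,0]}
    - {"fingers": -0.62,"xyz": [0,0,-12],"angular": [0,0,0]}
    - {"fingers": -0.62,"xyz": [20,0,-14],"angular": [0,0,0]}
    - {"fingers": -0.62,"xyz": [20,0,-14],"angular": [0,0,0]}
    - {"fingers": -0.62,"xyz": [20,0,-14],"angular": [0,0,0]}
    - {"fingers": -0.62,"xyz": [20,0,-14],"angular": [0,0,0]}

```text
clock: 31.88
position: [0.474, 0.2576, 0.2617]
ee_rot: [-2.07, -2.363, -0.001]
force: [-0.1, -1.5, -0.4]
width: 0.81
```

```bash
python3 -c "
from h import *
plan()
snap('top','t7.png',(120,125,240,235),6);snap('scene','s7.png',(90,90,270,230),4.2)"
```

```text
at [0.474  0.2576 0.2617] phi 0.1318 tilt [ 8.e-04  4.e-04 -1.e+00] w 0.8102179694532299 F [-0.1 -1.5 -0.4] t 31.875
```

View pics/t7.png

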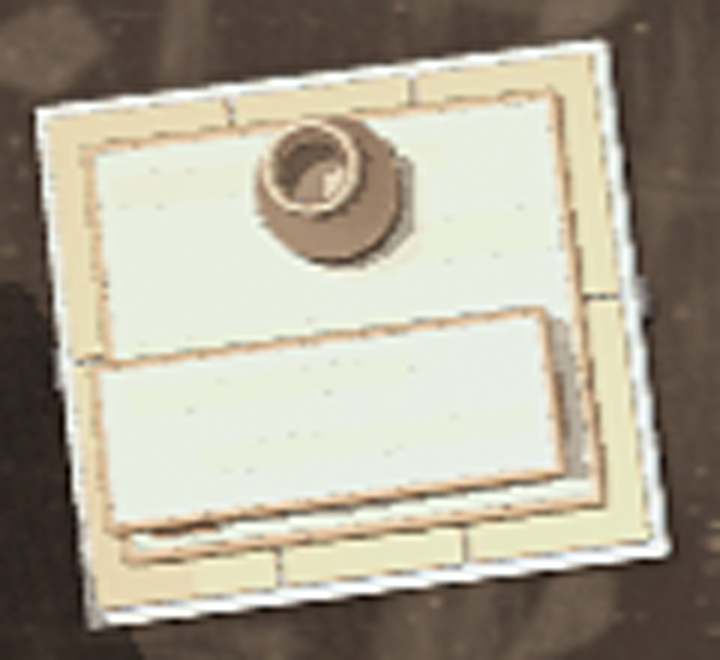

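View pics/s7.png

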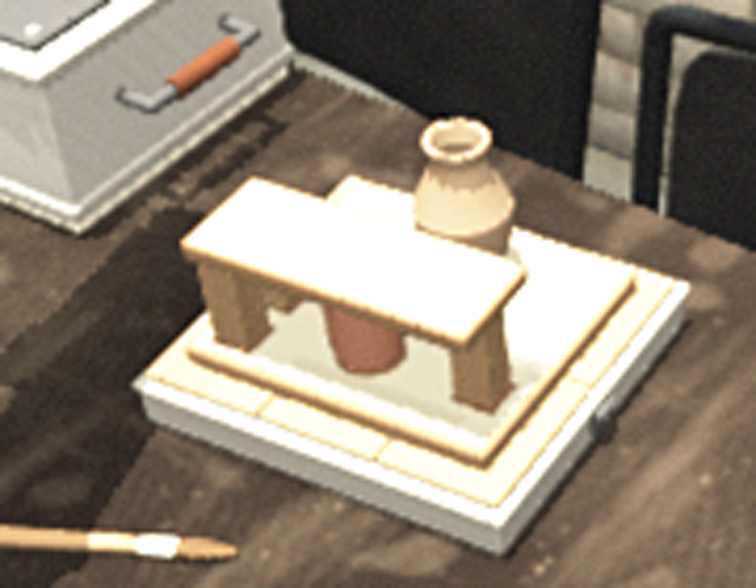

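The shelf lies level on the three posts, with the top-crop corners at (94,367), (544,310), (563,472) and (108,532). The vase is where it was. I'll check the pose and then hand in.

```bash
python3 -c "
from h import *
th,R,o,W,F=hearth()
C=np.array([R.T@(ray('top',cr(p,120,125),.122)[:2]-o) for p in [(94,367),(544,310),(563,472),(108,532)]])
d=C[0]+C[3]-C[1]-C[2]
print((C.mean(0)*1000).round(1),np.degrees(np.arctan2(d[0],d[1])).round(1),np.linalg.norm(C-np.roll(C,-1,0),axis=1))
m=C.mean(0)
if abs(m[0]+.046)<.008 and abs(m[1])<.008: print(job.sign_off())
"
```

```text
[-48.6   0.5] -0.0 [0.17650693 0.06433586 0.17751237 0.06487446]
the job is handed in; nothing more can be done
None
```

The tier is built and handed in at about 32 s on the robot's clock. The cup stands on the round mark, the three 60 mm posts on the square marks, and the half shelf lies across the three posts. The sign-off itself reports no verdict.

- **Cup and posts:** in a top image taken before the shelf went on, each was within about 1 mm of its mark.
- **Half shelf:** in the last top image it is centred at (-48.6, 0.5) mm in the hearth frame, against a target of (-46, 0), with about 0° yaw error. It looks level in the scene view, but I did not measure the tilt.
- **Vase:** it sits at the same pixels as at the start.
- **Robot:** the gripper was clear of everything at hand-in, though its last move was still settling and I did not look again afterwards.

One small disagreement: an early, rough reading put the cup 3.4 mm off its mark, and the closer crop later put it about 1 mm off. Both are within tolerance. No check failed.

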